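# Load a lens carrier, pin its retaining plate and step it under a pointer

## Task

Seat every lens cell on the bench flat in the nest of its own colour on the sliding carrier, then lower the retaining plate level over both pins until it lies fully down, its red grip fin toward the robot. Then slide the carrier by its black knob to bring the lenses exactly under the fixed red pointer one after another, in the order blue, green, orange (leaving out an absent one), stopping five seconds at each for a reading, and finally draw the carrier back toward the robot to its front stop and let go. Leave the beaker, canister and bottle beside the stage where they are.

Things in the scene. Friction and masses are not known exactly. Their poses are not given: they have to be found in the camera images.
- lens_blue: lens cell: dark steel flange 44 mm diameter and 8 mm thick, on it a round blue hub 28 mm diameter and 16 mm tall with clear glass on top; 24 mm tall in all, 60 g. Origin: centre of the flange's underside; z up along the axis. It is gripped by the hub. Belongs in the blue nest. May be absent.
- lens_green: lens cell: dark steel flange 44 mm diameter and 8 mm thick, on it a round green hub 28 mm diameter and 16 mm tall with clear glass on top; 24 mm tall in all, 60 g. Origin: centre of the flange's underside; z up along the axis. It is gripped by the hub. Belongs in the green nest. May be absent.
- lens_orange: lens cell: dark steel flange 44 mm diameter and 8 mm thick, on it a round orange hub 28 mm diameter and 16 mm tall with clear glass on top; 24 mm tall in all, 60 g. Origin: centre of the flange's underside; z up along the axis. It is gripped by the hub. Belongs in the orange nest. May be absent.
- nest_blue (a point): blue nest on the carrier (the right one of the row of three, 56 mm apart): three brass balls on which the flange must bear, between three blue round-topped posts 10 mm tall, 1.5 mm play round the flange. Point: centre of the nest at the height of the ball tops, 3 mm above the carrier's floor; a seated lens has its origin here. Axes: the carrier's (x away from the robot, z up)
- nest_green (a point): green nest on the carrier (the middle one): three brass balls on which the flange must bear, between three green round-topped posts 10 mm tall, 1.5 mm play round the flange. Point: centre of the nest at the height of the ball tops, 3 mm above the carrier's floor; a seated lens has its origin here. Axes: the carrier's (x away from the robot, z up)
- nest_orange (a point): orange nest on the carrier (the left one): three brass balls on which the flange must bear, between three orange round-topped posts 10 mm tall, 1.5 mm play round the flange. Point: centre of the nest at the height of the ball tops, 3 mm above the carrier's floor; a seated lens has its origin here. Axes: the carrier's (x away from the robot, z up)
- plate: aluminium frame 216 mm long (its y), 8 mm thick, 220 g, x -46 to 32 mm, with a 36 mm slot along y for the hubs. Through holes 11.5 mm wide at (0, +-95) mm. Red grip fin 12 mm thick (x), 50 mm long (y), centre (-32, 0) mm, z 8 to 46 mm. Origin: underside, midway between the holes; z up. Seated, it clears the flanges by 1 mm and the hubs stand 7 mm above its top
- hole_left (a point): centre of the plate's hole at y = +95 mm, at the underside; goes over the left pin
- hole_right (a point): centre of the plate's hole at y = -95 mm, at the underside; goes over the right pin
- pin_left (a point): tip of the left (+y) steel pin on the carrier, 10 mm diameter with a round tip; stands on a 12 mm high shoulder (74 mm long in x, 18 mm wide) on which the plate comes to rest with its underside 20 mm below this point. Axes: the carrier's
- pin_right (a point): tip of the right (-y) steel pin, 190 mm from the left one; otherwise the same
- knob_top (a point): top of the carrier's black knob, a round post 16 mm diameter (20 mm diameter over its uppermost 10 mm), 40 mm tall above the carrier's floor (32 mm over the bench), on the near side, 80 mm before the green nest. Hold it to slide the carrier; about 3 N friction each way, it stays where it is left
- pointer_tip (a point): tip of the fixed red pointer, pointing down, 67 mm above the bench; it comes over the stage on an arm (top at 91 mm) from a post on the far side, 62 mm beyond the tip. It passes 8 mm above a seated hub. Axes: the stage's (x = direction of the first slide, away from the robot)
- saddle (a joint): slide of the carrier away from the robot, along the stage's x: 0 at the front stop (loading position), up to 0.10 m; the pointer stands over the row of nests at 0.085 m
- carrier (a joint): cross slide of the carrier along the stage's y (+ to the left), -0.07 to 0.07 m; the pointer stands in line with the green nest at 0, the blue nest at +0.056, the orange nest at -0.056
- beaker: small empty glass beaker, 56x61x68 mm, bystander; origin under its centre
- canister: white wipe canister, 70x70x174 mm, bystander; origin under its centre
- bottle: white plastic bottle with screw cap, 52x52x132 mm, bystander; origin under its centre
Mind the look-alikes: they are no part of the job. What is shaped like the lens_blue but turquoise or yellow is not meant.

How it is judged:
By the outcome, as a careful person would: the job done as asked, in the order asked, and still so for the second after the job is handed in, with the robot touching nothing.
Of lens_blue, lens_green, lens_orange only 2 to 3 are there at a start; the rules pass over those that are not, and their reading is None.
At some moment in a run one of lens_blue, lens_green, lens_orange, plate may be knocked a few centimetres aside while the robot is not near it.
Once in a run the grip may slacken for a moment while it holds something.
It also fails if it takes over 210 s, if anything falls off the work surface, if the arm or the gripper's body presses on something with over 40 N, if the wrist force passes 120 N, or if a joint passes its speed limit or range.

## Robot

A 7-joint arm with a two-finger parallel gripper is mounted at the origin on a cart in front of the work surface, level with it; the furniture and walls round the work are solid. World frame = base frame: x ahead of the robot, y to its left, z up, the work surface at z = 0. Lengths are in m, angles in rad, forces in N, time in s.
With the tool pointing down it reaches from about 0.4 to 0.9 m from the base axis. Payload 5.6 kg.
Tool frame: the origin (TCP) lies midway between the tips of the shut fingers; the grasp point (between the pads) lies 19 mm behind it; z points along the fingers, y is the line along which they close (so a half turn about z gives the same grasp; the last joint's range is limited). The gripper opens to 92 mm and grips with 3 to 60 N. Pads are 20 mm wide; open, the fingers measure 128 mm over their backs; the gripper's body (75 mm by 189 mm) begins 69 mm behind the grasp point.
Start: joints at [1.172, 0.468, -0.012, 1.603, 0.006, 1.071, -0.056], TCP at [0.226, -0.609, 0.186] pointing down, gripper open.
Joint ranges: [-2.53, 2.53], [-0.31, 2.02], [-1.57, 1.55], [0.28, 2.44], [-1.29, 4.43], [0.15, 1.84], [-2.92, 2.92]. Speed limits (rad/s): [2.57, 2.57, 3.14, 3.14, 3.14, 3.14, 3.14].

## Interface

Orientations are given as a 3x3 rotation matrix whose columns are the frame's x, y, z axes.
In Python, from station import env, effector, solver, viewer, workorder, search_frame, tip_of gives the robot as it stands. Calls block until the motion is done:
- env.reach(position, orientation): joint-space move of the TCP to a pose.
- env.movel(position, frame=None, rate=0.15): straight line of the TCP; frame=None keeps the orientation; rate is the mean speed in m/s.
- env.goto_joints(angles): joint-space move.
- effector.release() and effector.grasp(squeeze=None): open the fingers fully, or close them until they stop; squeeze is the grip in N (None keeps the last).
- env.pause(seconds).
- solver.inverse_kinematics(position, orientation): joint angles nearest the present ones, or None.
- env.sense(): the state.
- viewer.read_camera(name): name is "side" or "top"; returns (picture, depth): 420x560x3 uint8, red, green, blue; 420x560 float32, m along the optical axis (not along the pixel's ray), 0 where there is no reading.
- viewer.camera_info(name): a dict with "intrinsics" (3x3 intrinsics, pixels), "eye" and "rotation" of the camera in the world. Camera axes: x right, y up, looking along -z (the intrinsics and any distortion apply to the point x, -y, -z); pixel columns grow to the right and rows downward; lengths in m; the calibration is good to about 2 mm. A picture is of the moment at which its call begins. camera_info takes no time and is no camera call.
A pose or a line that the arm cannot do raises env.PlanningError and nothing moves.
- workorder.finish_job(): hands the job in; it is judged then, once.
Trained networks look in the newest picture that a camera, given by its name, has taken for a name from the list of things; names that differ only in an ending like _2 or _b are one class to them, and where a whole thing is asked for, a point or a joint stands for the part that bears it (a point fixed in the world has none). Each returns a list of dicts, best first, with "score" (0 to 1); they miss things now and then, are a little off and sometimes report something else, mostly with a low value. They report only what shows in the picture. A call takes as long as a camera call. They do not tell look-alikes from the thing itself.
- search_frame(camera, name): "at" ([x, y, z] in m, in world coordinates, good to about 4 mm: the middle of the surface that is visible of it).
- tip_of(camera, name): "at" ([x, y, z] in m, in world coordinates, good to about 4 mm: a listed point, or the origin of a listed thing).
The state is a dict: "t": time; "joint_positions": joint angles; "joint_velocities": joint speeds; "tau": joint torques, N m; "ee_pos": TCP position; "tcp_rot": TCP orientation; "wrist_force": force on the tool from outside, world axes, zero at the start; "moment": the same for the moment, N m; "gripper_width": finger opening in m; "grasp_force": force on a finger pad.
Only numpy, scipy, OpenCV 4.12 (cv2) and the standard library are available. Lean on these libraries where they do the work, as an engineer would, in place of code of your own. Each camera call takes 0.05 s, during which the arm holds its last target. There are 200 camera calls.

## Working session

There is one attempt and no reset: what is moved stays moved. The work goes in short steps, each a Python script; the robot and the scene stay as the last script left them, time stands still between calls to the robot, and variables do not carry over. Pictures are saved under pics/ and viewed, at most 14 in all, crops included, and the job is handed in when it is done.

```bash
ls; mkdir -p pics; cat > h.py <<'E'
import numpy as np, cv2
from station import env, effector, solver, viewer, workorder, search_frame, tip_of
def shot(cam,fn=None):
    p,d=viewer.read_camera(cam)
    if fn: cv2.imwrite('pics/'+fn,p[:,:,::-1])
    return p,d
def cloud(cam,d):
    i=viewer.camera_info(cam);K=np.array(i['intrinsics']);R=np.array(i['rotation']);e=np.array(i['eye'])
    v,u=np.mgrid[:d.shape[0],:d.shape[1]]
    c=np.stack([(u-K[0,2])/K[0,0]*d,-(v-K[1,2])/K[1,1]*d,-d],-1)
    return c@R.T+e
E
python3 - <<'E'
from h import *
for c in ('top','side'):
    i=viewer.camera_info(c); print(c,i)
    p,d=shot(c,c+'0.png')
    for n in ['lens_blue','lens_green','lens_orange','nest_blue','nest_green','nest_orange','plate','hole_left','hole_right','pin_left','pin_right','knob_top','pointer_tip','beaker','canister','bottle']:
        r=tip_of(c,n); print(n,[(np.round(x['at'],3).tolist(),round(x['score'],2)) for x in r[:4]])
print(env.sense())
E
```

```text
pics
top {'intrinsics': array([[381.211531  ,   0.        , 282.32292464],
       [  0.        , 381.211531  , 207.10942606],
       [  0.        ,   0.        ,   1.        ]]), 'eye': array([ 0.40690793, -0.04879168,  1.20086102]), 'rotation': array([[-1.07404570e-02,  9.92574260e-01, -1.21165096e-01],
       [-9.99941851e-01, -1.05439556e-02,  2.26280928e-03],
       [ 9.68446854e-04,  1.21182354e-01,  9.92629790e-01]])}
lens_blue [([0.606, 0.133, -0.003], 0.71), ([0.426, 0.158, -0.001], 0.7), ([0.5, 0.068, -0.0], 0.63), ([0.697, 0.16, 0.002], 0.42)]
lens_green [([0.609, 0.135, -0.003], 0.17)]
lens_orange [([0.604, 0.344, 0.001], 0.72)]
nest_blue [([0.544, -0.2, 0.035], 0.81), ([0.56, -0.049, 0.063], 0.47)]
nest_green [([0.546, -0.145, 0.037], 0.75)]
nest_orange [([0.548, -0.086, 0.037], 0.95)]
plate [([0.455, 0.248, -0.0], 0.7)]
hole_left [([0.482, 0.339, -0.005], 0.62)]
hole_right [([0.424, 0.158, -0.003], 0.9), ([0.471, -0.137, 0.066], 0.46), ([0.555, -0.052, 0.062], 0.25)]
pin_left [([0.557, -0.052, 0.06], 0.63), ([0.449, 0.246, -0.001], 0.2)]
pin_right [([0.537, -0.241, 0.063
[... 1658 characters left out ...]
, 'joint_velocities': array([-0.0002588 , -0.00068952,  0.00046879, -0.00106575,  0.00044657,
        0.00064069,  0.0015315 ]), 'tau': array([ 6.85632422e-04, -5.20405698e+01, -1.22066992e-02, -2.44049603e+01,
       -5.66684408e-02,  1.13687105e-02,  1.54256452e-05]), 'ee_pos': array([ 0.22640927, -0.60930521,  0.18599708]), 'tcp_rot': array([[ 9.37375318e-01,  3.48320990e-01, -7.27630096e-06],
       [ 3.48320990e-01, -9.37375318e-01, -2.48512888e-05],
       [-1.54768504e-05,  2.07604964e-05, -1.00000000e+00]]), 'wrist_force': array([ 0.4455598 , -0.06572109,  0.19270144]), 'moment': array([-0.03277151, -0.01100654, -0.04222662]), 'grasp_force': 0.0, 'gripper_width': 0.09214991825339293}
```

View pics/top0.png

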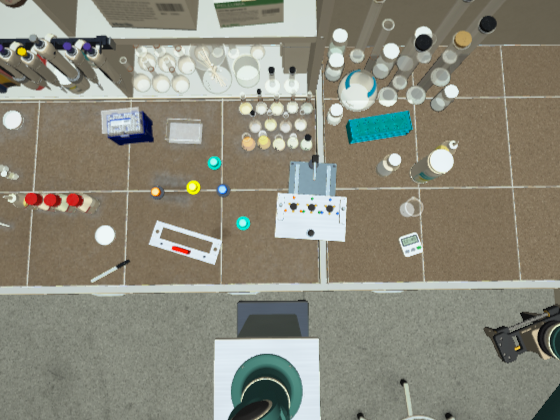

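View pics/side0.png

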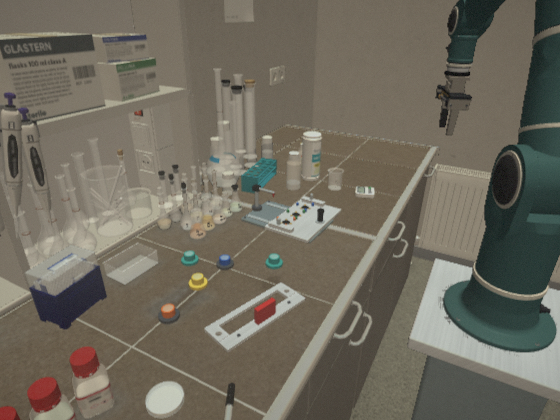

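Top view: blue lens at px (223,190), orange (155,192), yellow (193,187), turquoise (214,162) and (243,223). Plate at (185,243) with its fin toward the robot, stage at (312,215). The side view agrees. Next I check colours, so green's absence is certain, and refine positions.

```bash
cat > m.py <<'E'
from h import *
from scipy import ndimage
def meas(cam='top',fn=None,big=None):
    p,d=shot(cam,fn); X=cloud(cam,d); hsv=cv2.cvtColor(p,cv2.COLOR_RGB2HSV)
    H,S,V=[hsv[:,:,i].astype(int) for i in range(3)]
    out=[]
    i=viewer.camera_info(cam);K=np.array(i['intrinsics']);R=np.array(i['rotation']);e=np.array(i['eye'])
    ws=(X[...,0]>.35)&(X[...,0]<.8)&(X[...,1]>-.35)&(X[...,1]<.45)&(d>0)
    lab,n=ndimage.label((S>110)&(V>60)&ws&(X[...,2]>.005))
    for k in range(1,n+1):
        m=lab==k
        if m.sum()<8: continue
        vv,uu=np.nonzero(m); u,v=uu.mean(),vv.mean(); z=np.median(X[m][:,2])
        ray=R@np.array([(u-K[0,2])/K[0,0],-(v-K[1,2])/K[1,1],-1]); P=e+ray*(z-e[2])/ray[2]
        out.append((m.sum(),round(u,1),round(v,1),np.round(P,4),[int(np.median(c[m])) for c in (H,S,V)]))
    return p,d,X,out
E
python3 - <<'E'
from m import *
for c in ('top','side'):
    p,d,X,o=meas(c); print(c); [print(*x) for x in o]
    np.savez(c+'.npz',p=p,d=d)
    m=(X[...,0]>.42)&(X[...,0]<.66)&(X[...,1]>-.33)&(X[...,1]<.05)&(abs(X[...,2]-.032)<.006)
    pts=X[m][:,:2].astype(np.float32)
    if c=='top':
        r=cv2.minAreaRect(pts); print('carrier',len(pts),r)
        m=(X[...,0]>.38)&(X[...,0]<.54)&(X[...,1]>.1)&(X[...,1]<.4)&(abs(X[...,2]-.008)<.006)&(p.min(2)>150)
        r=cv2.minAreaRect(X[m][:,:2].astype(np.float32)); print('plate',m.sum(),r)
        cv2.imwrite('pics/stage.png',cv2.resize(p[150:270,140:360,::-1],None,fx=3.6,fy=3.6,interpolation=cv2.INTER_CUBIC))
E
```

```text
top
90 133.0 134.7 [0.7693 0.3982 0.0814] [115, 255, 74]
470 361.5 133.1 [ 0.7745 -0.299   0.0577] [91, 255, 154]
13 246.0 138.0 [0.7703 0.0608 0.0333] [19, 131, 228]
107 214.3 163.1 [0.6959 0.164  0.0108] [87, 255, 220]
123 193.7 187.9 [0.6166 0.2284 0.0101] [31, 255, 246]
43 222.4 189.1 [0.6095 0.1355 0.0232] [107, 160, 216]
53 155.7 191.4 [0.6044 0.3437 0.0234] [16, 169, 222]
112 243.1 223.0 [0.5035 0.0719 0.0104] [87, 255, 229]
72 180.2 249.6 [0.4223 0.2573 0.0456] [3, 255, 244]
carrier 2730 ((0.5182583928108215, -0.13878116011619568), (0.21614515781402588, 0.1382349580526352), 85.88363647460938)
plate 1038 ((0.4578389525413513, 0.25385919213294983), (0.15881486237049103, 0.22615090012550354), 1.2537455558776855)
side
122 258.2 176.6 [ 0.7616 -0.2855  0.0568] [89, 124, 116]
10 186.9 255.6 [0.6955 0.1745 0.0234] [84, 119, 131]
71 189.6 260.3 [0.6917 0.1707 0.0081] [84, 128, 136]
50 224.5 261.1 [0.6025 0.1445 0.0199] [111, 122, 102]
17 273.4 258.5 [0.4997 0.0808 0.0235] [84, 118, 132]
74 273.7 263.5 [0.4993 0.08   0.0082] [84, 126, 137]
182 197.5 282.7 [0.6161 0.2342 0.0092] [24, 149, 174]
348 264.2 310.4 [0.4184 0.2663 0.0358] [2, 149, 115]
109 167.8 312.4 [0.5973 0.3524 0.0208] [10, 161, 138]
```

View pics/stage.png

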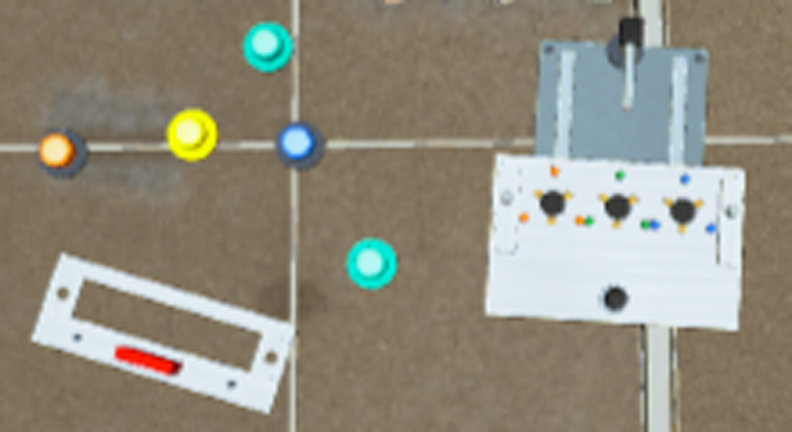

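```bash
cat >> h.py <<'E'
YAW=np.radians(-4.13)
SX=np.array([np.cos(YAW),np.sin(YAW),0]); SY=np.array([-np.sin(YAW),np.cos(YAW),0])
def down(a):   # closing direction at angle a from world x
    y=np.array([np.cos(a),np.sin(a),0]); z=np.array([0,0,-1.]); return np.stack([np.cross(y,z),y,z],1)
def go(p,a):   # joint move, better of two half turns
    c=[]
    for b in (a,a+np.pi):
        q=solver.inverse_kinematics(np.array(p,float),down(b))
        if q is not None: c.append((np.abs(np.array(q)-env.sense()['joint_positions']).max(),b))
    b=min(c)[1]; env.reach(np.array(p,float),down(b)); return b
def ee(): return np.array(env.sense()['ee_pos'])
def st(tag=''):
    s=env.sense(); print(tag,'t%.1f'%s['t'],'ee',np.round(s['ee_pos'],4),'F',np.round(s['wrist_force'],1),'w%.4f'%s['gripper_width'],'g%.1f'%s['grasp_force'])
def probe(dirv,maxd,step,lim):
    p=ee();f0=np.array(env.sense()['wrist_force'])@dirv
    for k in range(1,int(maxd/step)+1):
        env.movel(p+dirv*step*k,rate=.05); f=np.array(env.sense()['wrist_force'])@dirv-f0
        if f<-lim: print('contact',k*step,round(f,1)); return True
    print('none',f); return False
E
python3 - <<'E'
from h import *
k=np.array([.469,-.1375,0])+SX*.005
go(k+[0,0,.16],YAW); st('above')
env.movel(k+[0,0,.05]); effector.grasp(10); st('x grip')
gx=ee(); effector.release(); env.movel(k+[0,0,.10])
go(k+[0,0,.10],YAW+np.pi/2)
env.movel(k+[0,0,.05]); effector.grasp(25); st('y grip')
probe(-SX,.02,.0015,8); st('front')
E
```

```text
above t3.7 ee [ 0.4739 -0.1394  0.1599] F [ 0.8 -0.3  0.4] w0.0918 g0.0
x grip t6.0 ee [ 0.474  -0.1379  0.05  ] F [ 0.1  0.3 -0.2] w0.0001 g0.0
y grip t10.9 ee [ 0.474  -0.1378  0.05  ] F [-0.  -0.3  0. ] w0.0004 g0.0
none 0.8593184542626738
front t14.1 ee [ 0.4544 -0.1364  0.05  ] F [-0.9 -0.2 -0.1] w0.0005 g0.0
```

```bash
python3 - <<'E'
from h import *
effector.release(); env.movel(ee()+[0,0,.12]); 
p=ee(); env.movel(p+[0,.2,0.03],rate=.3); st()
p,d=shot('top'); np.savez('top.npz',p=p,d=d)
X=cloud('top',d)
for n in ['knob_top','pin_left','pin_right','pointer_tip']: print(n,[(np.round(x['at'],3).tolist(),round(x['score'],2)) for x in tip_of('top',n)[:2]])
a=p[140:260,250:380,::-1]
m=(p.max(2)<60)&(X[...,2]>.05)&(X[...,0]<.52)&(X[...,0]>.4)&(X[...,1]<-.05)&(X[...,1]>-.3)
print(m.sum(),X[m].mean(0) if m.sum() else '')
s,_=shot('side')
b=s[160:260,230:360,::-1]
cv2.imwrite('pics/k1.png',np.hstack([cv2.resize(a,(400,369)),cv2.resize(b,(390,369))]))
E
```

```text
t17.3 ee [0.4535 0.0624 0.1985] F [ 0.5 -0.4  0.1] w0.0921 g0.0
knob_top [([0.469, -0.137, 0.069], 0.75)]
pin_left [([0.556, -0.05, 0.061], 0.6)]
pin_right [([0.54, -0.24, 0.063], 0.88), ([0.45, 0.249, 0.001], 0.42)]
pointer_tip [([0.624, -0.15, 0.065], 0.64)]
11 [ 0.47066488 -0.13137379  0.07273693]
```

View pics/k1.png

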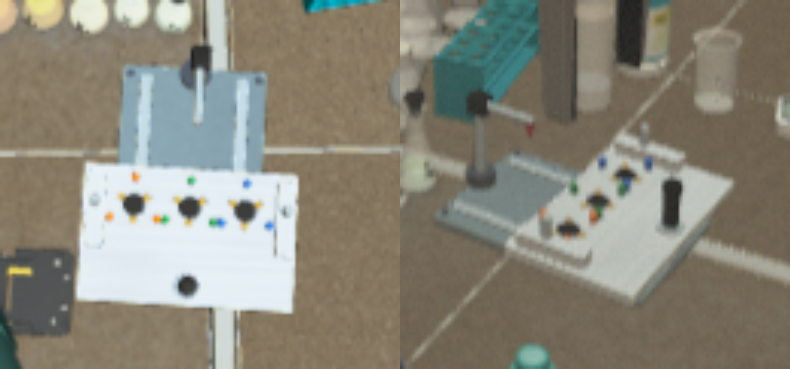

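```bash
python3 - <<'E'
from h import *
st()
print(np.round(env.sense()['tcp_rot'],2).tolist())
p,d=shot('side'); X=cloud('side',d)
m=(abs(X[...,0]-.4535)<.13)&(abs(X[...,1]-.06)<.13)&(X[...,2]>.15)&(X[...,2]<.5)&(d>0)
for z in np.arange(.15,.4,.01):
    k=m&(abs(X[...,2]-z)<.005)
    if k.sum(): print(round(z,2),k.sum(),np.round(X[k].min(0)[:2],3),np.round(X[k].max(0)[:2],3))
vv,uu=np.nonzero(m); print(uu.min(),uu.max(),vv.min(),vv.max())
u,v=(uu.min()+uu.max())//2,vv.max()-40
u0,v0=max(0,u-100),max(0,v-75)
cv2.imwrite('pics/g.png',cv2.resize(p[v0:v0+150,u0:u0+200,::-1],None,fx=3,fy=3))
E
```

```text
t17.6 ee [0.4539 0.0625 0.199 ] F [-0.9  1.3  1.1] w0.0916 g0.0
[[-1.0, 0.07, -0.0], [0.07, 1.0, -0.0], [0.0, -0.0, -1.0]]
0.23 50 [0.441 0.01 ] [0.467 0.126]
0.24 88 [0.44  0.003] [0.466 0.125]
0.25 90 [0.44  0.007] [0.469 0.127]
0.26 96 [0.44  0.004] [0.468 0.127]
0.27 100 [0.44  0.006] [0.468 0.129]
0.28 102 [0.44  0.003] [0.47 0.13]
0.29 109 [0.439 0.004] [0.469 0.13 ]
0.3 108 [ 0.439 -0.001] [0.47  0.131]
0.31 46 [0.434 0.004] [0.471 0.131]
0.32 199 [ 0.418 -0.021] [0.492 0.154]
0.33 345 [ 0.418 -0.018] [0.492 0.154]
0.34 281 [ 0.417 -0.027] [0.493 0.16 ]
0.35 298 [ 0.417 -0.026] [0.492 0.161]
0.36 530 [ 0.418 -0.029] [0.491 0.162]
0.37 150 [0.43  0.026] [0.477 0.084]
0.38 151 [0.43  0.023] [0.474 0.083]
0.39 119 [0.433 0.027] [0.476 0.085]
259 329 54 193
```

View pics/g.png

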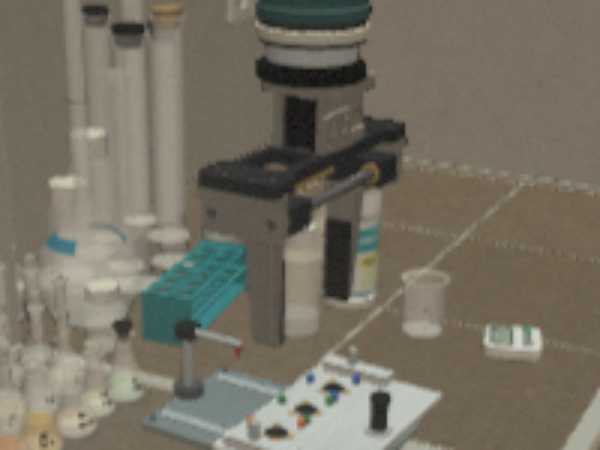

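The true fingertips sit about 27 mm above the reported TCP: the side cloud shows tips at z ≈ 0.225 while ee z is 0.199. That explains the miss. I'll measure the offset by touching the bench.

```bash
python3 - <<'E'
from h import *
effector.grasp(10)
p=np.array([.43,.02,.03]); env.movel([.43,.02,.1],rate=.3); env.movel(p); st('hi')
z=np.array([0,0,-1.])
if probe(z,.012,.003,5)==False:
    st(); env.movel([.43,.02,.005],rate=.1); st(); print(probe(z,.045,.0015,5))
st('touch'); env.movel(ee()+[0,0,.01])
E
```

```text
hi t20.1 ee [0.4314 0.0208 0.0312] F [-0.2  0.4  0.5] w0.0002 g0.0
none 0.45576583394266046
 t21.1 ee [0.4312 0.0208 0.019 ] F [-0.1 -0.3  0. ] w0.0005 g0.0
 t21.4 ee [0.4295 0.0201 0.0047] F [-0.3 -0.2 -0.5] w0.0005 g0.0
contact 0.0345 -27.1
True
touch t27.2 ee [ 0.4297  0.0201 -0.0283] F [-5.7 -1.1 26.6] w0.0009 g13.5
```

```bash
cat >> h.py <<'E'
DZ=-.0273   # reported TCP z minus true fingertip z
def P(x,y,z): return np.array([x,y,z+DZ])
E
python3 - <<'E'
from h import *
effector.release()
k=np.array([.470,-.1375,0])+SX*.006
u=P(*(k+[0,0,.13])); l=P(*(k+[0,0,.052]))
env.movel(ee()+[0,0,.08],rate=.3)
go(u,YAW); env.movel(l); effector.grasp(10); env.pause(.3); st('x grip'); gx=ee()
effector.release(); env.movel(u,rate=.3)
go(u,YAW+np.pi/2)
env.movel(l); effector.grasp(25); env.pause(.3); st('y grip'); gy=ee()
print('knob',np.round(gx,4),np.round(gy,4))
probe(-SX,.02,.001,7); env.pause(.3); st('front')
np.save('front.npy',ee())
E
```

```text
x grip t32.2 ee [ 0.4757 -0.1379  0.0245] F [-3.3  0.3 -1.1] w0.0193 g10.0
y grip t37.0 ee [ 0.476  -0.1378  0.0247] F [ 0.4  0.7 -0.2] w0.0192 g25.0
knob [ 0.4757 -0.1379  0.0245] [ 0.476  -0.1378  0.0247]
contact 0.016 -7.2
front t41.4 ee [ 0.4604 -0.1367  0.0248] F [ 5.9  1.  -1.1] w0.0187 g25.0
```

```bash
python3 - <<'E'
from h import *
f=np.load('front.npy')
b=f+SX*.008; env.movel(b); env.movel(b+SY*.060,rate=.1); env.pause(.2); st('y60')
probe(SY,.02,.001,9); env.pause(.2); st('stop'); s=ee()
print('stop rel front in stage axes',(s-f)@SX,(s-f)@SY)
np.save('ystop.npy',s)
p0=s-SY*.070+SX*(.004-(s-f)@SX) ; p0[2]=f[2]
env.movel(p0,rate=.12); env.pause(.2); st('zero'); np.save('k0.npy',p0-SX*.004)
effector.release(); env.pause(.2); env.movel(p0+[0,0,.1],rate=.3)
go([.45,.1,.2],0)
p,d=shot('top','t2.png')
for n in ['knob_top','pin_left','pin_right','pointer_tip']: print(n,[(np.round(x['at'],3).tolist(),round(x['score'],2)) for x in tip_of('top',n)[:1]])
from m import meas
for o in meas()[3]: print(*o)
E
```

```text
y60 t42.5 ee [ 0.4721 -0.0767  0.0248] F [-3.   3.8  6.2] w0.0186 g25.0
contact 0.011 -9.8
stop t45.5 ee [ 0.4728 -0.0669  0.0248] F [-1.5 -5.7  3.7] w0.0189 g25.0
stop rel front in stage axes 0.007331943762288326 0.07044395155998937
zero t46.4 ee [ 0.4645 -0.1367  0.0249] F [ 3.  -2.9 -0.7] w0.0190 g25.0
knob_top [([0.471, -0.136, 0.07], 0.71)]
pin_left [([0.557, -0.053, 0.063], 0.78)]
pin_right [([0.539, -0.238, 0.064], 0.92)]
pointer_tip [([0.624, -0.15, 0.063], 0.77)]
96 132.4 135.1 [0.7682 0.4001 0.081 ] [115, 253, 73]
466 361.6 133.2 [ 0.7745 -0.2995  0.0571] [91, 255, 159]
12 246.2 137.9 [0.7707 0.0603 0.0328] [18, 134, 227]
112 214.2 163.2 [0.6953 0.1641 0.011 ] [87, 255, 223]
5687 215.2 253.6 [0.408  0.0505 0.6301] [85, 115, 118]
16 219.6 187.4 [0.6152 0.1443 0.0223] [107, 156, 221]
12 225.8 189.0 [0.6097 0.125  0.0229] [107, 175, 206]
51 155.9 191.4 [0.6044 0.3434 0.023 ] [17, 170, 226]
111 243.1 223.2 [0.5027 0.0718 0.0101] [88, 255, 234]
```

```bash
python3 - <<'E'
from h import *
st()
for c in ('top','side'):
    p,d=shot(c); X=cloud(c,d)
    m=(X[...,0]<.52)&(X[...,0]>.42)&(X[...,1]<-.1)&(X[...,1]>-.18)&(X[...,2]>.066)&(X[...,2]<.08)
    print(c,m.sum(),np.round(X[m].mean(0),4),np.round(X[m].min(0),4),np.round(X[m].max(0),4))
    for n in ['knob_top','nest_blue','nest_orange','pin_left','pin_right','pointer_tip']: print(n,[(np.round(x['at'],4).tolist(),round(x['score'],2)) for x in tip_of(c,n)[:1]])
    m=(X[...,0]>.42)&(X[...,0]<.66)&(X[...,1]>-.33)&(X[...,1]<.05)&(abs(X[...,2]-.032)<.006)
    if c=='top': print(cv2.minAreaRect(X[m][:,:2].astype(np.float32)))
E
```

```text
t49.5 ee [0.4501 0.0992 0.1997] F [0.5 0.6 0.6] w0.0918 g0.0
top 34 [ 0.4657 -0.1342  0.0719] [ 0.4576 -0.1418  0.0669] [ 0.4754 -0.1264  0.0764]
knob_top [([0.4708, -0.1362, 0.0669], 0.58)]
nest_blue [([0.54, -0.2008, 0.0353], 0.74)]
nest_orange [([0.542, -0.1992, 0.0354], 0.73)]
pin_left [([0.5563, -0.0489, 0.063], 0.96)]
pin_right [([0.5394, -0.2398, 0.0668], 0.64)]
pointer_tip [([0.6249, -0.1525, 0.0636], 0.55)]
((0.5168881416320801, -0.13872626423835754), (0.21632684767246246, 0.13843484222888947), 85.98808288574219)
side 27 [ 0.4654 -0.1311  0.0697] [ 0.457  -0.1432  0.0662] [ 0.4754 -0.1235  0.0726]
knob_top [([0.4634, -0.1362, 0.0672], 0.69)]
nest_blue [([0.5399, -0.1947, 0.0362], 0.8)]
nest_orange [([0.5481, -0.0837, 0.0316], 0.85)]
pin_left [([0.5506, -0.0512, 0.064], 0.65)]
pin_right [([0.5395, -0.2396, 0.0646], 0.66)]
pointer_tip [([0.6259, -0.1518, 0.0716], 0.58)]
```

```bash
cat >> h.py <<'E'
def pick(x,y,a,h=.10):
    go(P(x,y,h),a+np.pi/2); env.movel(P(x,y,.0105),rate=.2); effector.grasp(8); st('c1'); effector.release()
    env.movel(P(x,y,.035),rate=.2); go(P(x,y,.035),a); env.movel(P(x,y,.0105)); effector.grasp(30); st('c2')
    env.movel(P(x,y,h),rate=.25); st('up')
def place(n,h=.10):
    for k in range(1):
        go(P(n[0],n[1],h),YAW); st('over')
    if env.sense()['gripper_width']<.02: print('LOST'); return False
    env.movel(P(n[0],n[1],.060),rate=.2); st('low'); env.movel(P(n[0],n[1],.0465),rate=.04); st('down')
    return True
K0=np.load('k0.npy') # knob at saddle 0, cross 0
def nest(sad,cr,c): return (K0+SX*(.08+sad)+SY*(cr+c))[:2]
E
python3 - <<'E'
from h import *
print(K0,nest(.004,0,-.056))
pick(.607,.136,np.radians(50))
if place(nest(.004,0,-.056)):
    effector.release(); st('rel'); env.movel(ee()+[0,0,.06],rate=.3); 
E
```

```text
[ 0.46046331 -0.1362325   0.02483768] [ 0.54021208 -0.19813673]
c1 t52.7 ee [ 0.6071  0.136  -0.0168] F [ 0.6  0.6 -0.5] w0.0277 g8.0
c2 t56.4 ee [ 0.607   0.136  -0.0168] F [-0.9  0.4  0.2] w0.0268 g30.0
up t56.9 ee [0.607  0.1358 0.0727] F [ 0.2 -0.4 -1.5] w0.0270 g30.0
over t58.2 ee [ 0.5405 -0.1966  0.0727] F [ 0.6  1.2 -0.4] w0.0271 g30.0
low t58.5 ee [ 0.5402 -0.1965  0.0324] F [-0.3  0.5 -0.4] w0.0271 g30.0
down t59.0 ee [ 0.5402 -0.1982  0.0192] F [-0.5 -0.5 -0.4] w0.0270 g30.0
rel t60.1 ee [ 0.5402 -0.1981  0.0192] F [-0.1 -0.5  0.1] w0.0919 g0.0
```

```bash
python3 - <<'E'
from m import *
go(P(.60,.2,.14),np.radians(0))
p,d,X,o=meas()
[print(*x) for x in o]
x=[x[3] for x in o if 8<=x[4][0]<=20 and x[3][0]<.7 and x[3][1]>.2]
print(x)
m=(abs(X[...,0]-.5402)<.01)&(abs(X[...,1]+.198)<.01); print('blue top z',np.median(X[m][:,2]))
c=x[0] if x else np.array([.604,.343])
if np.hypot(c[0]-.604,c[1]-.343)<.006: c=np.array([.604,.343])
pick(c[0],c[1],np.radians(0))
if place(nest(.004,0,.056)):
    effector.release(); st('rel'); env.movel(ee()+[0,0,.06],rate=.3); go(P(.45,.1,.2),np.radians(70))
s,_=shot('side'); t,_=shot('top')
cv2.imwrite('pics/seat.png',np.hstack([cv2.resize(t[170:250,260:360,::-1],(400,320),interpolation=2),cv2.resize(s[180:244,240:320,::-1],(400,320),interpolation=2)]))
st()
E
```

```text
7624 219.6 183.7 [0.531  0.0604 0.5355] [85, 114, 129]
473 361.6 133.1 [ 0.7747 -0.2992  0.0578] [91, 255, 163]
11 246.1 137.8 [0.7708 0.0605 0.0336] [19, 135, 226]
50 156.0 191.4 [0.6043 0.343  0.0234] [17, 169, 229]
3751 354.5 239.8 [ 0.428  -0.1671  0.5782] [85, 115, 125]
73 190.0 261.1 [0.3877 0.2272 0.0455] [4, 255, 250]
[array([0.6043, 0.343 , 0.0234])]
blue top z 0.05998640709703884
c1 t65.0 ee [ 0.604   0.343  -0.0169] F [-0.3  0.3  0.2] w0.0275 g8.0
c2 t68.9 ee [ 0.604   0.343  -0.0168] F [0.2 0.  0.6] w0.0268 g30.0
up t69.4 ee [0.6042 0.3428 0.0733] F [-0.3 -0.2 -1. ] w0.0269 g30.0
over t71.0 ee [ 0.5488 -0.085   0.0728] F [-0.2  0.2 -0.8] w0.0270 g30.0
low t71.4 ee [ 0.5479 -0.0851  0.0322] F [-0.1  1.  -0.8] w0.0269 g30.0
down t71.8 ee [ 0.5483 -0.0864  0.0192] F [ 0.2 -0.8 -1.2] w0.0269 g30.0
rel t72.9 ee [ 0.5483 -0.0864  0.0192] F [0.1 1.2 0. ] w0.0920 g0.0
 t74.3 ee [0.4504 0.0986 0.1718] F [ 0.9 -0.4 -1.1] w0.0921 g0.0
```

View pics/seat.png

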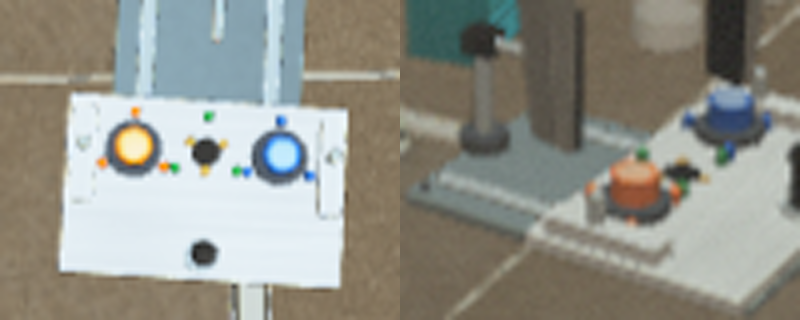

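Both lenses are seated between their posts, blue at right and orange at left. The plate was knocked aside, with its fin now near (0.388, 0.227). I'll move clear and measure it again.

```bash
python3 - <<'E'
from m import *
go(P(.5,-.35,.25),0)
p,d,X,o=meas()
f=[x for x in o if (x[4][0]<8 or x[4][0]>172) and x[3][1]>.1]; print(f)
for n in ['plate','hole_left','hole_right']: print(n,[(np.round(x['at'],4).tolist(),round(x['score'],2)) for x in tip_of('top',n)[:3]])
hsv=cv2.cvtColor(p,cv2.COLOR_RGB2HSV)
m=((X[...,0]>.33)&(X[...,0]<.52)&(X[...,1]>.08)&(X[...,1]<.4)&(hsv[...,1]<40)&(hsv[...,2]>170)).astype(np.uint8)
n,l,s,_=cv2.connectedComponentsWithStats(m); k=1+np.argmax(s[1:,4]); mm=l==k
print(s[k],cv2.minAreaRect(X[mm][:,:2].astype(np.float32)))
# red fin cloud
r=((hsv[...,0]<8)|(hsv[...,0]>172))&(hsv[...,1]>150)&(X[...,2]>.035)&(X[...,1]>.1)&(X[...,0]<.5)&(X[...,0]>.3)
print('fin',r.sum(),X[r].mean(0),cv2.minAreaRect(X[r][:,:2].astype(np.float32)))
cv2.imwrite('pics/plate.png',cv2.resize(p[200:290,130:260,::-1],None,fx=5,fy=5,interpolation=2))
s_,d2=shot('side'); X2=cloud('side',d2); h2=cv2.cvtColor(s_,cv2.COLOR_RGB2HSV)
r=((h2[...,0]<8)|(h2[...,0]>172))&(h2[...,1]>120)&(X2[...,2]>.043)&(X2[...,2]<.055)&(X2[...,1]>.1)&(X2[...,0]<.5)&(X2[...,0]>.3)
print('fin side',r.sum(),X2[r].mean(0),cv2.minAreaRect(X2[r][:,:2].astype(np.float32)))
st()
E
```

```text
[(np.int64(73), np.float64(190.0), np.float64(261.1), array([0.3877, 0.2272, 0.0456]), [3, 255, 249])]
plate [([0.4183, 0.2209, -0.0005], 0.7)]
hole_left [([0.4445, 0.3122, -0.0019], 0.72), ([0.5488, -0.0848, 0.0369], 0.64), ([0.5381, -0.2, 0.0327], 0.38)]
hole_right [([0.3894, 0.1274, -0.0016], 0.59), ([0.5487, -0.1471, 0.0358], 0.48), ([0.4667, -0.1405, 0.0691], 0.44)]
[ 158  220   74   55 1144] ((0.45083266496658325, 0.21344658732414246), (0.22069157660007477, 0.16166092455387115), 73.73210906982422)
fin 57 [0.38766736 0.22756682 0.04544188] ((0.38743671774864197, 0.22807157039642334), (0.04684057831764221, 0.009310677647590637), 73.7085189819336)
fin side 112 [0.3857354  0.23200437 0.04593935] ((0.38605737686157227, 0.23101945221424103), (0.05073098838329315, 0.012673464603722095), 71.98866271972656)
 t76.2 ee [ 0.5004 -0.3491  0.2227] F [ 0.7  0.6 -0. ] w0.0919 g0.0
```

View pics/plate.png

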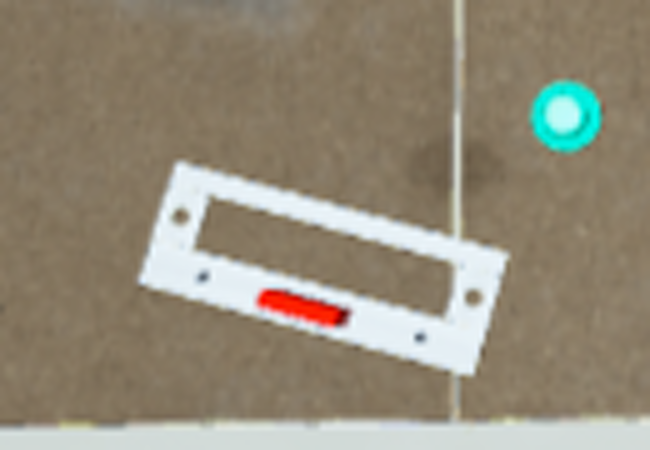

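```bash
python3 - <<'E'
from h import *
i=viewer.camera_info('top');K=np.array(i['intrinsics']);R=np.array(i['rotation']);e=np.array(i['eye'])
def w(u,v,z):
    r=R@np.array([(u-K[0,2])/K[0,0],-(v-K[1,2])/K[1,1],-1]); return (e+r*(z-e[2])/r[2])[:2]
hl,hr=w(165.6,242.8,.007),w(224.4,259.0,.007); dd=hl-hr; a=np.arctan2(-dd[0],dd[1])
print(hl,hr,np.hypot(*dd),np.degrees(a))
px=np.array([np.cos(a),np.sin(a)]); fin=(hl+hr)/2-.032*px; print('fin',fin)
fin=(fin+np.array([.3870,.2275]))/2
go(P(*fin,.10),a+np.pi/2); env.movel(P(*fin,.022),rate=.15); effector.grasp(8); st('ends'); effector.release()
env.movel(P(*fin,.060),rate=.2); go(P(*fin,.060),a); env.movel(P(*fin,.031),rate=.15); effector.grasp(60); env.pause(.2); st('fin')
env.movel(P(*fin,.06),rate=.15); env.pause(.2); st('lift'); print(env.sense()['moment'])
env.movel(P(*fin,.125),rate=.2); st('up')
np.save('fin.npy',np.r_[fin,a])
s,_=shot('side','lift.png')
E
```

```text
[0.44438415 0.31366333] [0.39234378 0.1299528 ] 0.19093914988587746 -15.816034439638958
fin [0.38757543 0.23052965]
ends t79.7 ee [ 0.3873  0.2286 -0.0052] F [-0.  -1.3  3.6] w0.0498 g8.0
fin t83.8 ee [0.3872 0.2291 0.0037] F [-0.6  0.6  0.4] w0.0112 g60.0
lift t84.3 ee [0.3868 0.2285 0.0319] F [ 0.1  0.3 -2.3] w0.0113 g60.0
[-0.01115908  0.0176572   0.01104117]
up t84.8 ee [0.3873 0.2284 0.0972] F [ 1.4  0.8 -3.4] w0.0111 g60.0
```

View pics/lift.png

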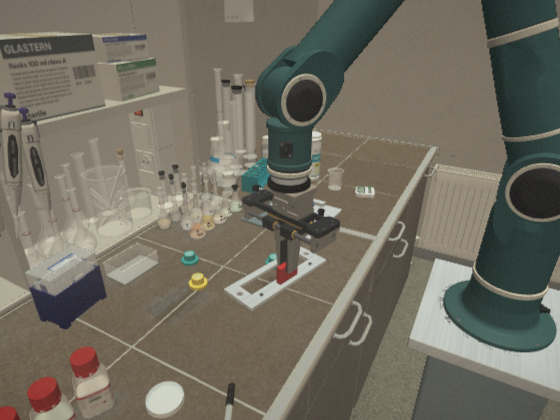

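The plate is held level at px (278,275). Next it goes over the pins.

```bash
python3 - <<'E'
from h import *
n=nest(.004,0,0)-.032*SX[:2]; print(n)
go(P(*n,.125),YAW); env.pause(.2); st('over')
env.movel(P(*n,.100),rate=.1); env.pause(.2); st('near')
f0=np.array(env.sense()['wrist_force'])
for z in np.arange(.098,.0735,-.002):
    env.movel(P(*n,z),rate=.06); f=np.array(env.sense()['wrist_force'])-f0
    print(round(z,3),np.round(f,1),round(env.sense()['gripper_width'],4))
    if f[2]>15: print('stop');break
E
```

```text
[ 0.51232828 -0.13997752]
over t86.5 ee [ 0.5126 -0.1387  0.0978] F [ 0.3 -0.4 -2.4] w0.0112 g60.0
near t87.1 ee [ 0.5128 -0.14    0.0732] F [-0.  -0.3 -2.1] w0.0111 g60.0
0.098 [ 0.2 -0.2 -0.3] 0.0113
0.096 [-0.3 -0.1  0.1] 0.0116
0.094 [-0.1  1.3 -0.3] 0.0112
0.092 [0.6 0.4 0. ] 0.0113
0.09 [ 1.3  0.2 -1.8] 0.0115
0.088 [ 2.5  0.5 -1.3] 0.0114
0.086 [ 2.3  0.2 -1.3] 0.0114
0.084 [ 3.  -0.2 -1.7] 0.0111
0.082 [ 2.4  0.7 -1.4] 0.0115
0.08 [ 3.1  0.5 -0.2] 0.0111
0.078 [ 2.4  0.5 -0.4] 0.011
0.076 [ 2.8  0.3 -0.6] 0.0115
0.074 [0.9 0.7 7.6] 0.0113
```

```bash
python3 - <<'E'
from h import *
effector.release(); st('rel'); env.movel(ee()+[0,0,.08],rate=.3); go(P(.45,.15,.25),np.radians(70))
s,ds=shot('side'); t,dt=shot('top'); X=cloud('top',dt)
cv2.imwrite('pics/pl2.png',np.hstack([cv2.resize(t[170:250,260:360,::-1],(400,320),interpolation=2),cv2.resize(s[180:256,230:325,::-1],(400,320),interpolation=2)]))
h=cv2.cvtColor(t,cv2.COLOR_RGB2HSV)
for cy in (.095,-.095,.028,-.028):
  q=nest(.004,0,cy)
  for dx in (-.028,.025) :
    c=q+SX[:2]*dx; m=(np.hypot(X[...,0]-c[0],X[...,1]-c[1])<.006); print(cy,dx,np.round(np.median(X[m][:,2]),4))
st()
E
```

```text
rel t91.6 ee [ 0.5123 -0.14    0.0467] F [ 0.3  0.6 -0.3] w0.0916 g0.0
0.095 -0.028 0.0525
0.095 0.025 0.0518
-0.095 -0.028 0.0524
-0.095 0.025 0.052
0.028 -0.028 0.0544
0.028 0.025 0.0531
-0.028 -0.028 0.0543
-0.028 0.025 0.0523
 t93.3 ee [0.4504 0.1485 0.222 ] F [0.1 0.6 0.2] w0.0920 g0.0
```

View pics/pl2.png

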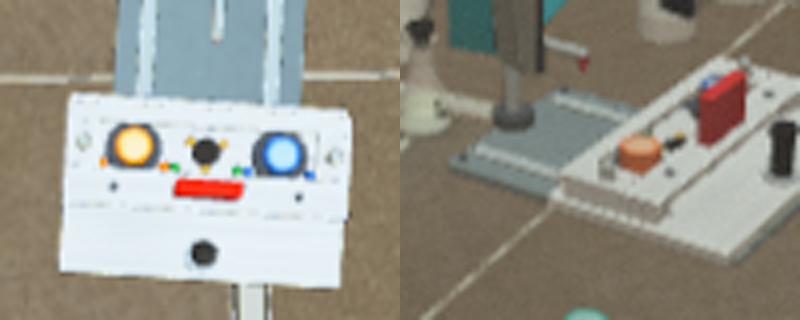

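The plate lies flat: its top is at z ≈ 0.052 at all four corners and the fin is toward the robot. Now the slides.

```bash
python3 - <<'E'
from h import *
k=(K0+SX*.004)[:2]
go(P(*k,.15),YAW+np.pi/2); env.movel(P(*k,.052),rate=.2); effector.grasp(40); env.pause(.2); st('knob')
probe(-SX,.012,.001,7); env.pause(.2); st('front'); f=ee()
print('front vs K0',(f-K0)@SX,(f-K0)@SY)
x0=(f-K0)@SX; z=f[2]
B=K0+SX*x0; B[2]=z; np.save('B.npy',B)
env.movel(B+SX*.005,rate=.1); env.movel(B+SX*.005+SY*.056,rate=.12); env.movel(B+SX*.085+SY*.056,rate=.12); env.pause(.3); st('blue')
e=ee()-B; print('sadd,cross',e@SX,e@SY)
p,d=shot('top'); X=cloud('top',d)
s,_=shot('side')
cv2.imwrite('pics/ptr.png',np.hstack([cv2.resize(p[165:225,270:345,::-1],(400,320),interpolation=2),cv2.resize(s[170:234,230:310,::-1],(400,320),interpolation=2)]))
np.savez('rd.npz',p=p,d=d,s=s)
for c in('top','side'): print(c,[(np.round(x['at'],4).tolist(),round(x['score'],2)) for x in tip_of(c,'pointer_tip')[:1]],[(np.round(x['at'],4).tolist(),round(x['score'],2)) for x in tip_of(c,'lens_blue')[:2]])
E
```

```text
knob t96.4 ee [ 0.4644 -0.1366  0.0247] F [-0.2 -0.9  0. ] w0.0184 g40.0
contact 0.006 -8.3
front t98.1 ee [ 0.4604 -0.1362  0.0248] F [  9.6  -0.6 -10. ] w0.0185 g40.0
front vs K0 -9.014980198065977e-05 1.766308251146939e-06
blue t100.1 ee [ 0.549  -0.0866  0.0247] F [ 3.8  1.4 -5.2] w0.0188 g40.0
sadd,cross 0.08485821531660477 0.055887591959681834
top [([0.6223, -0.1465, 0.066], 0.8)] [([0.6194, 0.2317, -0.0007], 0.73), ([0.699, 0.1634, 0.0025], 0.68)]
side [([0.6262, -0.1484, 0.0679], 0.56)] [([0.6578, -0.4976, -0.0021], 0.68), ([0.6206, 0.2325, 0.0007], 0.64)]
```

View pics/ptr.png

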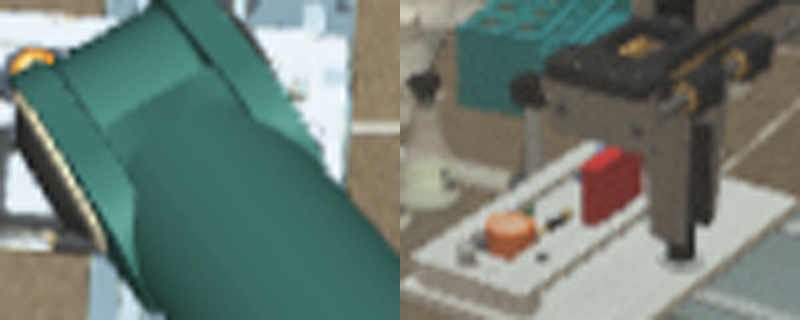

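```bash
python3 - <<'E'
from h import *
effector.release(); env.movel(ee()+[0,0,.08],rate=.3); go(P(.42,.2,.25),np.radians(80)); 
p,d=shot('top'); s,ds=shot('side'); np.savez('rd.npz',p=p,d=d,s=s,ds=ds); st()
cv2.imwrite('pics/ptr2.png',np.hstack([cv2.resize(p[170:210,285:335,::-1],(400,320),interpolation=2),cv2.resize(s[184:216,240:280,::-1],(400,320),interpolation=2)]))
# expected blue hub top and pointer tip in pixels
def pix(c,w):
    i=viewer.camera_info(c);K=np.array(i['intrinsics']);q=np.array(i['rotation']).T@(np.array(w)-i['eye']); return K[0,2]+K[0,0]*q[0]/-q[2],K[1,2]-K[1,1]*q[1]/-q[2]
n=nest(.085,.056,-.056); print(n)
for c,o in(('top',(285,170)),('side',(240,184))):
  k=8 if c=='top' else 10
  for z in(.059,.067): u=pix(c,[*n,z]); print(c,z,np.round(u,1),'crop',np.round([(u[0]-o[0]+.5)*k,(u[1]-o[1]+.5)*k]))
E
```

```text
t103.3 ee [0.4206 0.1987 0.2221] F [ 0.6  0.6 -1. ] w0.0921 g0.0
[ 0.62503484 -0.14811575]
top 0.059 [313.8 181.1] crop [235.  93.]
top 0.067 [314.  180.6] crop [236.  89.]
side 0.059 [273.7 199.7] crop [342. 162.]
side 0.067 [273.7 197.3] crop [342. 138.]
```

View pics/ptr2.png

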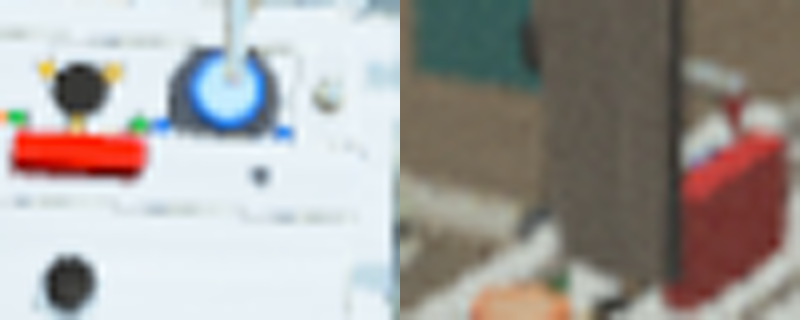

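Top view: blue hub centre at crop (228,88) and the pointer arm's end at (233,79), which is where the arm's height should project it. So it is aligned. I'll finish the dwell, then go to orange.

```bash
python3 - <<'E'
from h import *
env.pause(4.0)
B=np.load('B.npy'); b=B+SX*.085+SY*.056
go(b+[0,0,.09],YAW+np.pi/2); env.movel(b,rate=.2); st('at'); effector.grasp(40); env.pause(.3); st('blue hold')
o=B+SX*.085-SY*.056
env.movel(o,rate=.1); env.pause(.3); st('orange'); e=ee()-B; print(e@SX,e@SY)
env.pause(5.6); st()
effector.release(); env.movel(ee()+[0,0,.08],rate=.3); go(P(.42,.2,.25),np.radians(80))
p,d=shot('top')
cv2.imwrite('pics/ptr3.png',cv2.resize(p[170:210,285:335,::-1],(800,600),interpolation=2))
st()
E
```

```text
at t109.2 ee [ 0.55   -0.0854  0.0258] F [ 0.5  0.4 -0.2] w0.0920 g0.0
blue hold t110.6 ee [ 0.5491 -0.0865  0.0247] F [0.1 0.4 0. ] w0.0186 g40.0
orange t112.1 ee [ 0.5409 -0.1991  0.0248] F [-0.9 -2.5 -0.2] w0.0182 g40.0
0.08485378409682162 -0.056905136311803536
 t117.7 ee [ 0.5412 -0.1982  0.0248] F [-2.3 -1.9 -1. ] w0.0182 g40.0
 t120.9 ee [0.4206 0.1989 0.2223] F [-0.1  0.7  0.1] w0.0916 g0.0
```

View pics/ptr3.png

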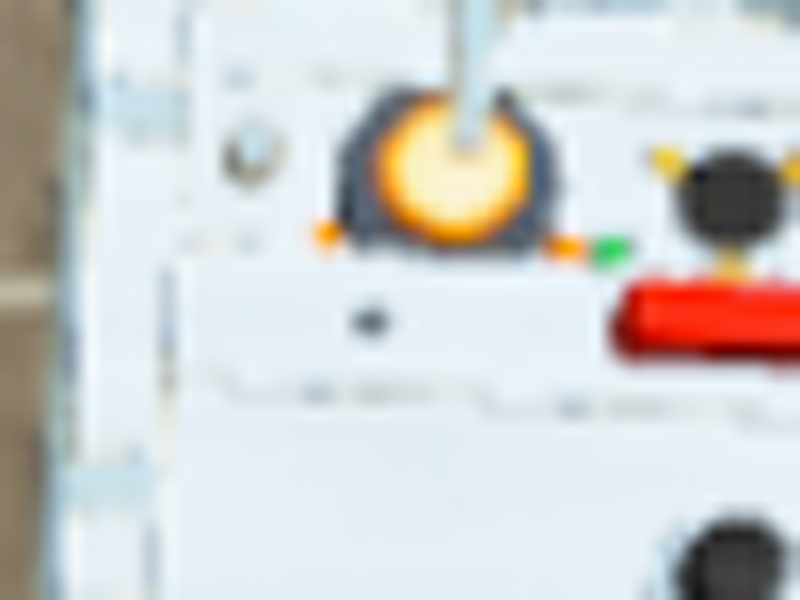

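Orange hub at (455,168), pointer end at (467,140): aligned as with blue. Last, draw the carrier back to the front stop and let go.

```bash
python3 - <<'E'
from h import *
B=np.load('B.npy'); o=B+SX*.085-SY*.056
go(o+[0,0,.09],YAW+np.pi/2); env.movel(o,rate=.15); effector.grasp(40); env.pause(.2)
env.movel(o-SX*.083,rate=.1); probe(-SX,.01,.001,9); env.pause(.5); st('front'); e=ee()-B; print(e@SX,e@SY)
effector.release(); env.pause(.3); env.movel(ee()+[0,0,.09],rate=.2); go(P(.42,.2,.25),np.radians(80))
p,d=shot('top','end.png'); X=cloud('top',d)
s,_=shot('side')
cv2.imwrite('pics/end.png',np.hstack([cv2.resize(p[140:260,280:440,::-1],(400,320),interpolation=2),cv2.resize(s[110:270,200:400,::-1],(400,320),interpolation=2)]))
m=(X[...,0]<.52)&(X[...,0]>.42)&(abs(X[...,1]+.19)<.03)&(X[...,2]>.066)&(X[...,2]<.08); print('knob',X[m].mean(0)); st()
E
```

```text
contact 0.003 -11.6
front t126.8 ee [ 0.4565 -0.192   0.0248] F [ 8.1 -0.8 -8.7] w0.0184 g40.0
0.00012137251468707423 -0.05588670080678293
knob [ 0.46796394 -0.1893637   0.07203287]
 t130.5 ee [0.4205 0.1988 0.2222] F [ 0.9  0.1 -0.3] w0.0919 g0.0
```

View pics/end.png

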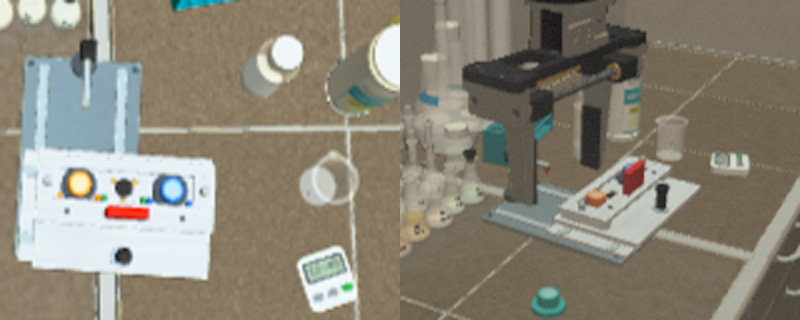

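```bash
python3 - <<'E'
from h import *
p,d=shot('top'); X=cloud('top',d)
m=(X[...,0]<.485)&(X[...,0]>.42)&(abs(X[...,1]+.19)<.03)&(X[...,2]>.066)&(X[...,2]<.08); x=X[m].mean(0); print('knob',x)
if x[0]<.460: print(workorder.finish_job())
E
```

```text
knob [ 0.45785263 -0.18967942  0.07221751]
the job is handed in; nothing more can be done
None
```

The job is done and handed in: the blue and orange lenses are seated (green was absent), the plate is fully down with its fin toward the robot, blue then orange each stood more than 5 s under the pointer, and the carrier is back at its front stop and released, at about 130 s of the 210 s allowed.

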